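Flip the kickstand down and steady the trolley frame

TASK

The end of a gear-trolley frame leans in its bench cradle. Press its kickstand down past centre until it snaps fully down, then grasp the frame by the rubber grip along its top, bring it upright without letting it go over onto the stops on the other side, and finish while holding it still and upright. Leave the other things on the bench where they are.

Things in the scene. Friction and masses are not known exactly. Their poses are not given: they have to be found in the camera images.
- cradle: Fixed plywood board 235 x 170 x 15 mm that carries the frame. Origin: middle of its underside, on the bench. x runs along the frame, toward its kickstand end; y is level, square to the frame, which at first leans toward -y. The tipping axis is parallel to x, 45 mm above the origin. Rubber-faced stops, 85 mm high, stand at x -75 and +75, 29 to 56 mm off the middle on both y sides.
- frame (a joint): Lean of the frame about the tipping axis, rad: 0 upright, negative toward the cradle's -y. It starts on the stops at -0.40; the far stops are at +0.20. Let go when upright it falls back to -0.40 (0.7 to 1.1 kg; its wheel hub sticks out to -y, 70 mm above the axis). Upturned U of 18 mm aluminium tube, posts 150 mm apart.
- frame_grip (a point): Middle of the round black rubber grip on the frame's top bar: 25 mm thick, 96 mm long along the cradle's x, 200 mm from the tipping axis, above the cradle's origin when upright. Below it the gap between the posts is open for 100 mm, but for the kickstand's bracket plate (more than 44 mm to +x of the middle, 37 mm and more below the bar).
- kickstand (a joint): Angle of the kickstand, rad: 0 stowed, pointing along the cradle's +x and 0.35 rad above the frame's level; grows as it swings down about the frame's y; 1.66 fully down. A spring strut pulls it both ways from the dead centre at 0.83: some 3 to 4 N down on the foot moves it, and past the dead centre it snaps down by itself.
- kickstand_foot (a point): Middle of the upper face of the kickstand's black rubber foot (34 x 30 x 16 mm), where to press; moves with the kickstand. Seen from the pivot it is 125 mm along the leg, 22 mm to the frame's +y and 8 mm above the leg's centre line.
- kickstand_pivot (a point): Pivot of the kickstand on the frame. In the frame's axes (x as the cradle's, z up the frame, origin on the tipping axis over the cradle's origin) it lies at x 100, y 14, z 125 mm; it leans with the frame.
- solder_spool: Bystander: white wire spool, 55 mm across, 28 mm high, standing by the cradle's -x end. Origin: middle of its underside.
- screwdriver: Bystander: small red-handled screwdriver, 108 mm long, 12 mm thick, lying by the cradle's +y side. Origin: middle of its underside.
- dye_bottle: Bystander: amber dropper bottle, 33 mm across, 102 mm high, standing toward the back on the right. Origin: middle of its underside.
- tape_roll: Bystander: roll of masking tape, 100 mm across, 25 mm high, lying toward the back. Origin: middle of its underside.

How it is judged:
By the outcome, as a careful person would: the job done as asked, in the order asked, and still so for the second after the job is handed in, while the arm keeps its last pose, push and grip.
It also fails if it takes over 42 s, if anything falls off the work surface, if the arm or the gripper's body presses on something with over 40 N, if the wrist force passes 120 N, or if a joint passes its speed limit or range.

ROBOT

A 6-joint arm with a two-finger parallel gripper is mounted at the origin on a cart in front of the work surface, level with it; the furniture and walls round the work are solid. World frame = base frame: x ahead of the robot, y to its left, z up, the work surface at z = 0. Lengths are in mm, angles in rad, forces in N, time in s.
With the tool pointing down it reaches from about 300 to 850 mm from the base axis. Payload 4.2 kg.
Tool frame: the origin (TCP) lies midway between the tips of the shut fingers; the grasp point (between the pads) lies 19 mm behind it; x points along the fingers, z is the direction in which the jaws open and shut, and the axes are right-handed (so a half turn about x gives the same grasp; the last joint's range is limited). The gripper opens to 91 mm and grips with 3 to 60 N. Pads are 32 mm wide; open, the fingers measure 118 mm over their backs; the gripper's body (76 mm by 178 mm) begins 60 mm behind the grasp point.
Start: joints at [1.197, 0.32, 1.565, -0, 1.257, -0.02], TCP at [199.22, 539.402, 213.976] pointing down, gripper open.
Joint ranges: [-3.11, 3.11], [-0.84, 2.01], [0.21, 2.61], [-1.34, 4.49], [0.05, 2.63], [-2.56, 2.56]. Speed limits (rad/s): [2.57, 2.57, 3.14, 3.14, 3.14, 3.14].

INTERFACE

Orientations are given as a rotation vector (axis times angle).
In Python, from station import bot gives the robot as it stands.
- The arm moves only by the shell command python3 -m inch 'ROWS' [OPENING]. ROWS is JSON, a list that holds one entry, the list of rows, each a list of 4 numbers: the shift along the tool's x, y, z in units of 0.02 m (1.0 is 0.02 m), then the turn about the tool's x in units of 0.08 rad (1.0 is 0.08 rad). A call has 1 to 12 rows; each row shifts and turns the commanded pose from where the row before left it, along the tool's axes as they then stand; what a row does not reach is not made up. A row lasts 1/8 s, in which the tool goes at most 62.5 mm and 10.7 degrees, less where a joint would pass 70% of its speed; a pose out of reach is approached as far as the arm can. A call with a number of a shift or a turn outside -1 to 1 is refused whole. A call with a gripper value outside its range is refused whole. OPENING is the opening, from -1 (shut) to 1 (fully open), set as the call begins (- or left out, the last holds). The fingers move at their own pace and stop on an object; the grip force is fixed at half the most. Time passes only in rows, so rows that do not move let the fingers close. It gives the time, the measured TCP pose, the force and the opening at its end, in the units of the state.
- bot.get_state(): the state, without advancing time (a new reading comes with each control period).
- bot.snapshot(name): name is "side" or "top" or "wrist"; returns the picture (420x560x3 uint8, blue, green, red); there is no depth.
- bot.camera_info(name): a dict with "mtx" (3x3 intrinsics, pixels), "dist" ([k1, k2, p1, p2, k3] as OpenCV has them; the pictures are not rectified), "R" (3x3) and "t" (3): a world point X has camera coordinates R X + t. Camera axes: x right, y down, z forward; pixel columns grow to the right and rows downward; lengths in mm; the calibration is good to about 2 mm. A picture is of the moment at which its call begins: read the wrist's pose just before it. camera_info takes no time and is no camera call; for the wrist camera it gives the pose at the moment of the call.
- bot.job_done(): hands the job in, once; it reports no verdict.
The state is a dict: "time": time; "qpos": joint angles; "dq": joint speeds; "joint_efforts": joint torques, N m; "position": TCP position; "tool_rot": TCP orientation; "force": force on the tool from outside, world axes, zero at the start; "torque": the same for the moment, N m; "opening": opening from 0.0 (shut) to 1.0 (fully open).
Only numpy, scipy, OpenCV 4.12 (cv2) and the standard library are available. Lean on these libraries where they do the work, as an engineer would, in place of code of your own. Each camera call takes 0.05 s, during which the arm holds its last target. There are 200 camera calls.

## Working session

There is one attempt and no reset: what is moved stays moved. The work goes in short steps, Python scripts to look and compute and a shell command to move; the robot and the scene stay as the last step left them, time stands still between calls to the robot, and variables do not carry over. Pictures are saved under pics/ and viewed, about 8 in all and at most 12, crops included, and the job is handed in when it is done.

```bash
mkdir -p pics; ls; python3 - <<'E'
from station import bot
import cv2
s=bot.get_state();print({k:s[k] for k in('time','position','tool_rot','force','opening')})
for n in("side","top"):
    cv2.imwrite(f"pics/{n}0.png",bot.snapshot(n)); c=bot.camera_info(n); print(n,c)
E
```

```text
pics
{'time': 0.0, 'position': array([199.03298887, 538.92269893, 213.11762009]), 'tool_rot': array([-0.94579319,  1.35754383,  0.9441522 ]), 'force': array([ 0.170305  ,  0.2823659 , -0.27494384]), 'opening': 1.0008533307400662}
side {'mtx': array([[409.65803064,   0.        , 281.80845259],
       [  0.        , 409.65803064, 202.55893228],
       [  0.        ,   0.        ,   1.        ]]), 'dist': array([-0.04918851,  0.        ,  0.        ,  0.        ,  0.        ]), 'R': array([[ 0.91202879, -0.41005831, -0.00746179],
       [-0.24614205, -0.53272128, -0.80970496],
       [ 0.32805119,  0.74031089, -0.58678974]]), 't': array([-548.66619311,  247.62804906,  840.69716231])}
top {'mtx': array([[499.47419828,   0.        , 286.02102021],
       [  0.        , 499.47419828, 213.8591601 ],
       [  0.        ,   0.        ,   1.        ]]), 'dist': array([0.01752389, 0.        , 0.        , 0.        , 0.        ]), 'R': array([[ 0.02042508, -0.99977225, -0.00618571],
       [-0.99587761, -0.01979783, -0.08852025],
       [ 0.08837762,  0.00796824, -0.99605517]]), 't': array([ -36.81268526,  574.64233647, 1582.26799418])}
```

View pics/side0.png

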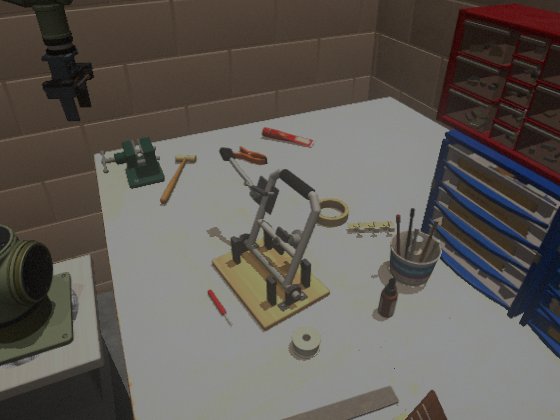

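View pics/top0.png

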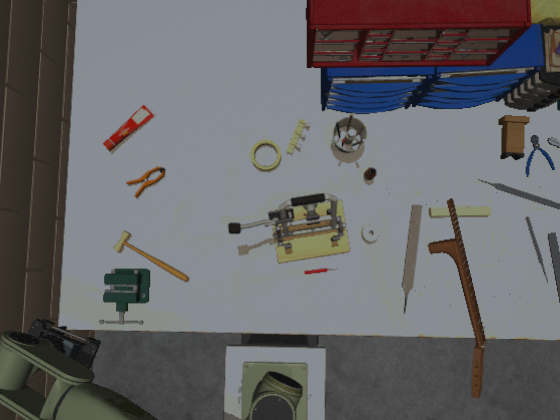

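Side view: foot at about (226,154), grip running (282,173) to (314,193). Top view: foot at (235,228), grip (291,200) to (326,197). The board is the yellow quad. Next I'll measure.

```bash
cat > h.py <<'E'
import numpy as np,cv2
from station import bot
def ray(c,px):
    u=cv2.undistortPoints(np.array([[px]],float),c["mtx"],c["dist"])[0,0]
    R=np.array(c["R"]);t=np.array(c["t"]);d=R.T@np.array([u[0],u[1],1.]);return -R.T@t,d/np.linalg.norm(d)
def plane(c,px,z):
    o,d=ray(c,px);return o+d*(z-o[2])/d[2]
def tri(*obs):
    A=np.zeros((3,3));b=np.zeros(3);rs=[ray(c,p) for c,p in obs]
    for o,d in rs: P=np.eye(3)-np.outer(d,d);A+=P;b+=P@o
    X=np.linalg.solve(A,b);return X,[float(np.linalg.norm(np.cross(X-o,d))) for o,d in rs]
def proj(c,X):
    return cv2.projectPoints(np.array([X],float),cv2.Rodrigues(np.array(c["R"]))[0],np.array(c["t"]),c["mtx"],c["dist"])[0].ravel()
E
python3 - <<'E'
from h import *
S=cv2.imread("pics/side0.png");T=cv2.imread("pics/top0.png")
a=cv2.resize(S[130:330,190:340],None,fx=2.6,fy=2.6,interpolation=cv2.INTER_CUBIC)
b=cv2.resize(T[180:280,220:360],None,fx=2.8,fy=2.8,interpolation=cv2.INTER_CUBIC)
o=np.zeros((520,390+392,3),np.uint8);o[:,:390]=a;o[:280,390:]=b
cv2.imwrite("pics/c0.png",o)
# board mask
for n,I,r in(("side",S,(200,330,200,340)),("top",T,(180,280,220,360))):
    c=bot.camera_info(n);h=cv2.cvtColor(I,cv2.COLOR_BGR2HSV)
    m=cv2.inRange(h,(15,70,60),(35,255,255));k=np.zeros_like(m);k[r[0]:r[1],r[2]:r[3]]=m[r[0]:r[1],r[2]:r[3]]
    cs,_=cv2.findContours(k,0,2);p=np.vstack([q for q in cs if cv2.contourArea(q)>30])[:,0].astype(float)
    W=np.array([plane(c,q,15)[:2] for q in p],np.float32);print(n,cv2.minAreaRect(W))
    m=cv2.inRange(h,(0,0,0),(180,255,45))
    k=np.zeros_like(m);k[130:330,190:360]=m[130:330,190:360]
    N,_,st,ce=cv2.connectedComponentsWithStats(k)
    for i in range(1,N):
        if st[i,4]>40: print(n,st[i],ce[i])
E
```

```text
side ((633.2178955078125, -72.12576293945312), (437.19000244140625, 255.6346435546875), 17.498287200927734)
side [280 174  18  16  49] [288.18367347 181.89795918]
top ((522.1937866210938, -102.09710693359375), (170.53262329101562, 231.2783203125), 10.479127883911133)
top [291 194  34  12 247] [307.50607287 199.63967611]
top [269 212  12   8  56] [274.85714286 215.25      ]
top [229 224  11   9  97] [234. 228.]
```

View pics/c0.png

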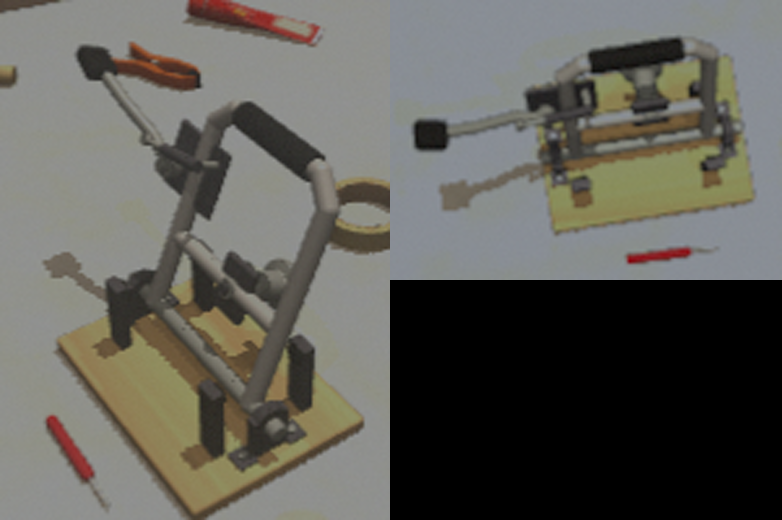

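```bash
cat >> h.py <<'E'
th=np.deg2rad(10.48);C0=np.array([522.2,-102.1,0]);CX=np.array([-np.sin(th),np.cos(th),0]);CY=np.array([-np.cos(th),-np.sin(th),0]);Z=np.array([0,0,1.])
def fr(p,l,o=None): # frame point (x,y,z) at lean l
    o=C0 if o is None else o
    return o+45*Z+CX*p[0]+p[1]*(CY*np.cos(l)+Z*np.sin(l))+p[2]*(Z*np.cos(l)-CY*np.sin(-l)*-1*-1 if False else Z*np.cos(l)-CY*np.sin(l)*-1*-1*1 if False else Z*np.cos(l)+CY*np.sin(l))
def foot(k,l,o=None):
    a=0.35-k;return fr((100+125*np.cos(a)-8*np.sin(a),14+22,125+125*np.sin(a)+8*np.cos(a)),l,o)
E
sed -i 's/(Z\*np.cos(l)-CY.*$/(Z*np.cos(l)+CY*np.sin(l))/; s/+p\[1\]\*(CY\*np.cos(l)+Z\*np.sin(l))/+p[1]*(CY*np.cos(l)-Z*np.sin(l))/' h.py
python3 - <<'E'
from h import *
np.set_printoptions(precision=1,suppress=True)
s,t=bot.camera_info("side"),bot.camera_info("top")
print("foot",tri((s,(226.5,153.8)),(t,(234.6,228.2))),foot(0,-.4))
print("grip",tri((s,(297.3,183.5)),(t,(307.7,199.4))),fr((0,0,200),-.4))
print("gripL",tri((s,(281.5,171.5)),(t,(291.5,200.5))),fr((48,0,200),-.4))
print("gripR",tri((s,(313.5,194.5)),(t,(324.5,197.5))),fr((-48,0,200),-.4))
for k in np.arange(0,1.7,.2): print(round(k,1),foot(k,-.4))
from scipy.spatial.transform import Rotation as R
print(R.from_rotvec(bot.get_state()["tool_rot"]).as_matrix()); print(CX,CY)
E
```

```text
foot (array([513.8, 118.3, 214.9]), [1.0639169036125995, 1.0639169036127225]) [517.7 115.4 220.6]
grip (array([599.2, -87. , 229.1]), [0.07675218369903265, 0.07675218369910937]) [598.8 -87.9 229.2]
gripL (array([590.1, -39.9, 234.7]), [4.788281640885254, 4.788281640885215]) [590.1 -40.7 229.2]
gripR (array([ 608. , -135.3,  229.2]), [2.6795941955888374, 2.679594195588944]) [ 607.5 -135.1  229.2]
0.0 [517.7 115.4 220.6]
0.2 [507.2 121.3 198.6]
0.4 [497.2 122.3 175.8]
0.6 [488.  118.5 152.8]
0.8 [480.1 109.8 130.7]
1.0 [473.8  96.8 110.3]
1.2 [469.2  79.8  92.5]
1.4 [466.7  59.6  77.9]
1.6 [466.3  37.1  67.2]
[[-0.  -0.9  0.3]
 [-0.   0.3  0.9]
 [-1.   0.  -0. ]]
[-0.2  1.   0. ] [-1.  -0.2  0. ]
```

```bash
python3 -m inch '[[[-1,0,0,1],[-1,0,0,1],[-1,0,0,1],[-0.5,0,0,1],[0,0,0,1],[0,0,0,1],[0,0,0,1],[0,0,0,1],[0,0,0,1],[0,0,0,1],[0,0,0,1],[0,0,0,1]]]' -1; cat > w.py <<'E'
from h import *
import sys
from scipy.spatial.transform import Rotation as R
np.set_printoptions(precision=3,suppress=True)
s=bot.get_state();M=R.from_rotvec(s["tool_rot"]).as_matrix()
print("t",s["time"],"pos",s["position"],"F",s["force"],"op",s["opening"],"q",np.array(s["qpos"]))
za=np.arctan2(M[1,2],M[0,2]);print("turn units left",(za-th)/.08, "tilt",M[2,:])
if len(sys.argv)>1:
    g=np.array(eval(sys.argv[1]));print("goal",g,"units",M.T@(g-s["position"])/20)
E
python3 w.py 'foot(0,-.4)+[-1,1,45]'
```

```text
time: 1.6
position: [199.1, 539.2, 283.4]
tool_rot: [-0.2, 1.562, 0.199]
force: [0.7, -0.6, -0.8]
opening: 0.012
t 1.6 pos [199.13  539.153 283.407] F [ 0.746 -0.592 -0.791] op 0.011778484626161094 q [ 1.197  0.286  1.439 -0.     1.417  0.943]
turn units left 0.8936688573318127 tilt [-1.    -0.001 -0.001]
goal [516.702 116.388 265.552] units [  0.909 -24.453  10.048]
```

```bash
python3 -m inch '[[[0,0,0,0.9],[0,-1,0.5,0],[0,-1,0.5,0],[0,-1,0.5,0],[0,-1,0.5,0],[0,-1,0.5,0],[0,-1,0.5,0],[0,-1,0.5,0],[0,-1,0.5,0],[0,-1,0.5,0],[0,-1,0.5,0],[0,-1,0.5,0]]]' ; python3 -m inch '[[[0,-1,0.5,0],[0,-1,0.5,0],[0,-1,0.5,0],[0,-1,0.5,0],[0,-1,0.5,0],[0,-1,0.5,0],[0,-1,0.5,0],[0,-1,0.5,0],[0,-1,0.5,0],[0,-1,0.5,0],[0,-1,0.5,0],[0,-0.5,0.5,0]]]'; python3 w.py 'foot(0,-.4)+[-1,1,45]'
python3 - <<'E'
from h import *
w=bot.camera_info("wrist");W=bot.snapshot("wrist");S=bot.snapshot("side");T=bot.snapshot("top")
o=np.hstack([cv2.resize(W,(400,300)),cv2.resize(S[100:280,160:400],(400,300))]);cv2.imwrite("pics/a1.png",o)
cv2.imwrite("pics/top1.png",T)
X=foot(0,-.4);print(proj(w,X),proj(bot.camera_info("side"),X))
E
```

```text
time: 3.1
position: [348.6, 341.4, 284.2]
tool_rot: [-0.145, 1.566, 0.145]
force: [0.4, 0.8, -0.5]
opening: 0.007
time: 4.6
position: [508.3, 137.5, 284.2]
tool_rot: [-0.144, 1.566, 0.144]
force: [-0.5, 0.8, -0.2]
opening: 0.009
t 4.6 pos [508.331 137.489 284.182] F [-0.487  0.761 -0.191] op 0.008577080409013603 q [0.242 0.205 1.546 0.    1.39  0.059]
turn units left 0.004164794373294131 tilt [-1.  0.  0.]
goal [516.702 116.388 265.552] units [ 0.932 -1.114  0.219]
[285.74184631 245.06797138] [228.71403784 151.8410589 ]
```

View pics/a1.png

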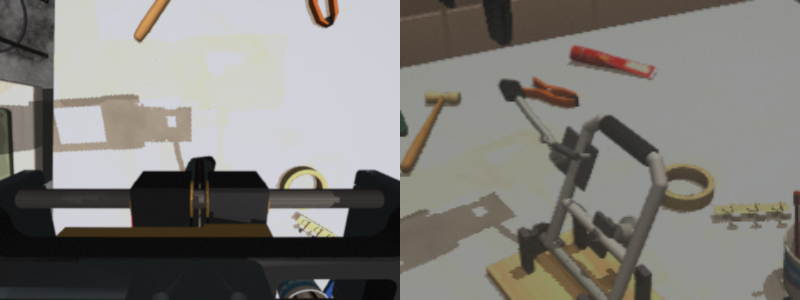

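Side view shows foot at about pixel (226,154), matching the predicted point. Now descending along the foot's path.

```bash
python3 -m inch '[[[0.5,-1,0.2,0],[1,-0.1,0,0],[0.5,0,0,0],[0.25,0,0,0],[0.25,0,0,0],[0.25,0,-0.1,0]]]'; python3 -m inch '[[[0.4,0.05,-0.17,0],[0.4,0.05,-0.17,0],[0.4,0.05,-0.17,0]]]';  python3 w.py 'foot(0.3,-.4)'
python3 - <<'E'
from h import *
S=bot.snapshot("side");T=bot.snapshot("top")
o=np.hstack([cv2.resize(T[170:290,210:370],(400,300)),cv2.resize(S[100:280,160:400],(400,300))]);cv2.imwrite("pics/a2.png",o)
E
```

```text
time: 5.5
position: [514.4, 118.5, 229.2]
tool_rot: [-0.145, 1.564, 0.146]
force: [1.8, 1.2, 2.7]
opening: 0.008
time: 5.88
position: [503.4, 119.2, 204.6]
tool_rot: [-0.145, 1.565, 0.145]
force: [0.6, 2.1, 2.0]
opening: 0.006
t 5.875 pos [503.382 119.201 204.566] F [0.592 2.147 1.952] op 0.005639426960355574 q [ 0.21   0.235  1.709 -0.     1.197  0.025]
turn units left 0.027668289631455067 tilt [-1.    -0.     0.001]
goal [502.087 122.431 187.265] units [ 0.865  0.171 -0.034]
```

View pics/a2.png

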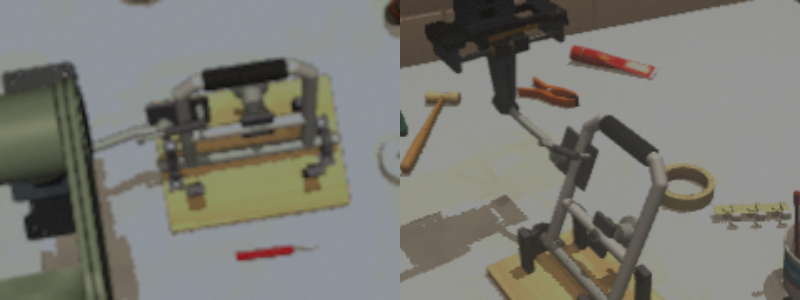

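Fingertips are on the foot (side view about (225,162)) and it is moving down; the other things are untouched. Continuing.

```bash
python3 -m inch '[[[0.42,0.05,-0.17,0],[0.42,0,-0.18,0],[0.42,0,-0.18,0],[0.42,0,-0.18,0],[0.42,-0.05,-0.18,0]]]'; python3 -m inch '[[[0.42,-0.05,-0.18,0],[0.42,-0.1,-0.17,0],[0.42,-0.1,-0.17,0]]]'; python3 -m inch '[[[0.42,-0.15,-0.17,0],[0.42,-0.15,-0.17,0],[0.3,-0.15,-0.1,0]]]'; python3 w.py 'foot(0.83,-.4)'
```

```text
time: 6.6
position: [485.7, 115.6, 162.2]
tool_rot: [-0.146, 1.566, 0.145]
force: [1.7, 0.6, 0.7]
opening: 0.003
time: 6.98
position: [476.1, 108.8, 136.9]
tool_rot: [-0.145, 1.567, 0.145]
force: [0.3, -0.3, -0.3]
opening: 0.004
time: 7.35
position: [469.4, 98.3, 114.3]
tool_rot: [-0.145, 1.566, 0.145]
force: [0.4, 0.3, -0.1]
opening: 0.001
t 7.35 pos [469.36   98.328 114.321] F [ 0.426  0.28  -0.059] op 0.0011477946541542739 q [ 0.182  0.263  1.924  0.     0.955 -0.003]
turn units left 0.025226504158033444 tilt [-1.     0.    -0.001]
goal [479.046 108.126 127.522] units [-0.66   0.393  0.566]
```

```bash
python3 - <<'E'
from h import *
S=bot.snapshot("side");T=bot.snapshot("top")
o=np.hstack([cv2.resize(T[170:290,210:370],(400,300)),cv2.resize(S[100:280,160:400],(400,300))]);cv2.imwrite("pics/a3.png",o)
for k in (0,.4,.8,1.66): print(k,(proj(bot.camera_info("side"),foot(k,-.4))-[160,100])/.6+[400,0])
E
```

```text
0 [514.52339639  86.40176483]
0.4 [502.09558765 114.37541964]
0.8 [496.38767557 147.2127156 ]
1.66 [508.22147921 215.81788737]
```

View pics/a3.png

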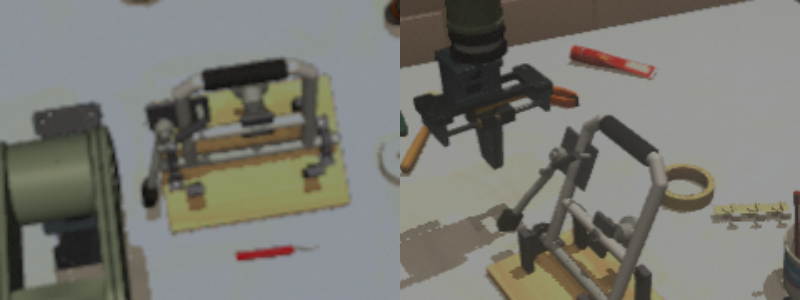

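Side crop: the foot sits at (509,219), matching the prediction for fully down (508,216), so the stand is down. The frame is still leaning. Now over to the grip.

```bash
python3 -m inch '[[[-1,0.2,0,0],[-1,0,0,0],[-1,0,0,0],[-1,0,0,0],[-1,0,0,0],[-1,0,0,0],[-1,0,0,0],[-1,0,0,0],[-0.5,0,0,0]]]' 1; python3 -m inch '[[[0,-1,0.5,0],[0,-1,0.5,0],[0,-1,0.5,0],[0,-1,0.5,0],[0,-1,0.5,0],[0,-1,0.5,0],[0,-1,0.5,0],[0,-1,0.5,0],[0,-1,0.5,0],[0,-1,0.2,0],[0,0,0,0]]]'; python3 w.py '[599,-87.5,210]'
python3 - <<'E'
from h import *
w=bot.camera_info("wrist");I=bot.snapshot("wrist");cv2.imwrite("pics/w4.png",I)
for x in(-48,0,48): print(proj(w,fr((x,0,200),-.4)))
E
```

```text
time: 8.57
position: [469.5, 102.7, 286.2]
tool_rot: [-0.145, 1.564, 0.145]
force: [0.5, 0.5, -0.6]
opening: 0.96
time: 9.95
position: [598.5, -78.1, 284.5]
tool_rot: [-0.144, 1.567, 0.144]
force: [-0.3, -0.6, 0.2]
opening: 0.996
t 9.95 pos [598.503 -78.143 284.518] F [-0.303 -0.576  0.181] op 0.9960741003242406 q [-0.149  0.333  1.368  0.     1.441 -0.332]
turn units left 0.0029892591275650082 tilt [-1.     0.    -0.001]
goal [599.  -87.5 210. ] units [ 3.726 -0.466 -0.058]
[277.88043052 286.33527761]
[277.87680741 233.05760036]
[277.87348329 173.97998831]
```

View pics/w4.png

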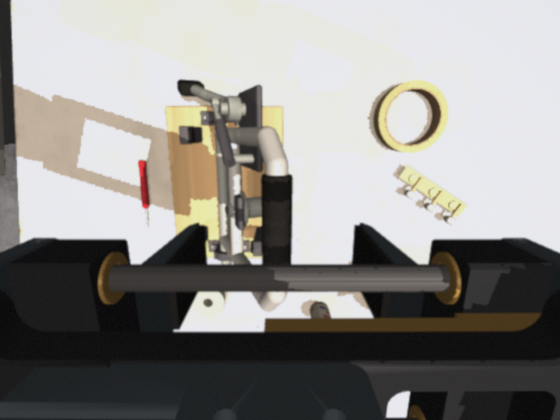

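The wrist view shows the grip centred at column 277 with its upper end at row 175, as predicted, between the open fingers. Descend and close.

```bash
python3 -m inch '[[[1,-0.45,-0.05,0],[1,0,0,0],[1,0,0,0],[0.5,0,0,0],[0.2,0,0,0],[0,0,0,0]]]'; python3 -m inch '[[[0,0,0,0],[0,0,0,0],[0,0,0,0],[0,0,0,0],[0,0,0,0],[0,0,0,0],[0,0,0,0],[0,0,0,0]]]' -1;  python3 w.py 'fr((0,0,200),-.4)-[0,0,19]'
```

```text
time: 10.75
position: [599.0, -85.5, 211.4]
tool_rot: [-0.145, 1.565, 0.145]
force: [0.6, -0.3, 0.5]
opening: 1.0
time: 11.75
position: [597.6, -86.0, 210.8]
tool_rot: [-0.145, 1.569, 0.145]
force: [-4.2, -0.1, 1.8]
opening: 0.267
t 11.75 pos [597.568 -85.968 210.835] F [-4.165 -0.121  1.759] op 0.2669391057996349 q [-0.162  0.368  1.499 -0.001  1.277 -0.346]
turn units left 0.02165658117301572 tilt [-1.     0.    -0.003]
goal [598.784 -87.934 210.212] units [ 0.031 -0.108  0.042]
```

Gripped (opening 24 mm, the grip is 25 mm). Now swing up along the 200 mm arc.

```bash
python3 -m inch '[[[-0.09,0,-0.23,0],[-0.09,0,-0.23,0],[-0.08,0,-0.24,0],[-0.08,0,-0.24,0],[0,0,0,0]]]'; python3 w.py 'fr((0,0,200),-.3)-[0,0,19]'; python3 -m inch '[[[-0.07,0,-0.24,0],[-0.07,0,-0.24,0],[-0.06,0,-0.24,0],[-0.05,0,-0.24,0],[-0.05,0,-0.25,0],[-0.04,0,-0.25,0],[0,0,0,0]]]'; python3 w.py 'fr((0,0,200),-.15)-[0,0,19]'
```

```text
time: 12.38
position: [580.4, -89.1, 218.3]
tool_rot: [-0.145, 1.565, 0.145]
force: [1.6, 0.3, -3.0]
opening: 0.265
t 12.375 pos [580.358 -89.097 218.273] F [ 1.649  0.303 -2.995] op 0.26466724290404076 q [-0.172  0.336  1.53   0.001  1.275 -0.357]
turn units left 0.02345403405200064 tilt [-1.     0.     0.001]
goal [580.318 -91.349 217.067] units [ 0.06  -0.11  -0.023]
time: 13.25
position: [552.1, -94.2, 226.1]
tool_rot: [-0.145, 1.563, 0.145]
force: [3.6, 4.1, 6.2]
opening: 0.268
t 13.25 pos [552.055 -94.23  226.123] F [3.57  4.066 6.226] op 0.26775790314251957 q [-0.19   0.287  1.581  0.001  1.271 -0.376]
turn units left 0.023750957965934863 tilt [-1.     0.     0.003]
goal [551.589 -96.664 223.754] units [ 0.118 -0.115 -0.046]
```

```bash
python3 -m inch '[[[0,0,-0.25,0],[0,0,-0.25,0],[0,0,-0.25,0],[0,0,-0.25,0],[0,0,-0.25,0],[0,0,-0.25,0],[0,0,0,0],[0,0,0,0],[0,0,0,0],[0,0,0,0]]]'; python3 w.py 'fr((0,0,200),0)-[0,0,19]'
python3 - <<'E'
from h import *
S=bot.snapshot("side");T=bot.snapshot("top")
o=np.hstack([cv2.resize(T[170:290,210:370],(400,300)),cv2.resize(S[120:300,200:360],(400,450))[:300] if 0 else cv2.resize(S[130:310,160:400],(400,300))]);cv2.imwrite("pics/a5.png",o)
f=lambda X:(proj(bot.camera_info("side"),X)-[160,130])/.6+[400,0]
for l in(-.05,0,.05): print(l,"hiR,loR post",f(fr((-75,0,160),l)),f(fr((-75,0,20),l)),"hiL",f(fr((75,0,160),l)),"gripends",f(fr((48,0,200),l)),f(fr((-48,0,200),l)),"foot",f(foot(1.66,l)))
E
```

```text
time: 14.5
position: [522.5, -99.6, 226.7]
tool_rot: [-0.145, 1.563, 0.146]
force: [0.3, 4.5, 10.9]
opening: 0.27
t 14.5 pos [522.496 -99.589 226.692] F [ 0.303  4.47  10.879] op 0.26966523596664477 q [-0.211  0.242  1.642  0.001  1.255 -0.396]
turn units left 0.024693076424278995 tilt [-1.     0.     0.003]
goal [ 522.2 -102.1  226. ] units [ 0.034 -0.121 -0.038]
-0.05 hiR,loR post [618.26044615 157.18037883] [613.03990914 246.60265501] hiL [549.53300487  96.62512643] gripends [560.66866169  78.90511527] [605.84400307 116.39521231] foot [505.92627509 173.3533123 ]
0 hiR,loR post [612.47457804 159.62991382] [612.38476421 246.92762596] hiL [544.12159619  98.5283697 ] gripends [553.62577748  81.30281733] [598.48191513 119.2266979 ] foot [505.8195816  174.39551249]
0.05 hiR,loR post [606.63298945 162.38047453] [611.72889058 247.28101832] hiL [538.6836638  100.70989297] gripends [546.52636084  84.0782428 ] [591.03610866 122.45853763] foot [505.76928696 175.42076831]
```

View pics/a5.png

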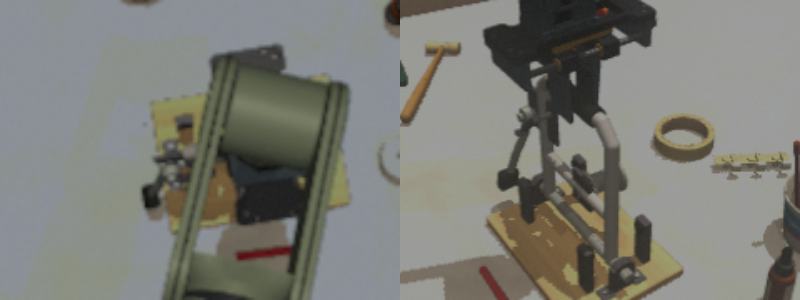

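The side view shows the right post vertical at column 612 (612 predicted for upright; ±6 px would be ±0.05 rad), and the foot at (506,178), so the kickstand is still down. I'll ease the vertical load, hold, and check the lean numerically.

```bash
python3 -m inch '[[[-0.05,0.05,0,0],[0,0,0,0],[0,0,0,0],[0,0,0,0],[0,0,0,0],[0,0,0,0],[0,0,0,0],[0,0,0,0]]]'; python3 w.py 'fr((0,0,200),0)-[0,0,19]'
python3 - <<'E'
from h import *
S=bot.snapshot("side");g=cv2.cvtColor(S,cv2.COLOR_BGR2GRAY).astype(float);c=bot.camera_info("side")
for r in(225,235,245,255,265): print(r,np.round(g[r,276:300]).astype(int))
for l in(-.05,0,.05): print(l,proj(c,fr((-75,0,150),l)),proj(c,fr((-75,0,60),l)))
E
```

```text
time: 15.6
position: [522.3, -99.6, 226.7]
tool_rot: [-0.146, 1.564, 0.144]
force: [2.9, 1.6, 7.6]
opening: 0.267
t 15.6 pos [522.335 -99.607 226.743] F [2.919 1.591 7.629] op 0.2670172556304194 q [-0.21   0.242  1.642 -0.001  1.256 -0.394]
turn units left 0.025003549993393714 tilt [-1.    -0.001  0.002]
goal [ 522.2 -102.1  226. ] units [ 0.037 -0.121 -0.03 ]
225 [153 153 153 153 154 153 109  70  74  74  77  75  76  75  76 105 144 153
 154 155 154 153 155 155]
235 [ 75  77  77  77  79  79  72  70  72  75  75  76  77  74  77  71  72  76
  98 114 145 153 153 153]
245 [ 96  85  77  90  96 129 100  69  74  76  76  75  74  75  72 121 146 151
 153 153 153 153 153 152]
255 [ 64  79  96 116 132 141 100  69  72  76  76  75  73  74  71 128 145 138
 148 153 155 154 155 154]
265 [137 138 138 138 136 134  97  71  72  75  76  76  72  74  71 126 142 144
 145 146 141 144 148 150]
-0.05 [290.71160824 228.50995419] [288.6580925  263.70330363]
0 [287.48084382 229.89640616] [287.44603521 264.28140147]
0.05 [284.2211549  231.44886544] [286.22992137 264.9149674 ]
```

```bash
python3 -c "
from station import bot
print(bot.job_done())"
```

```text
the job is handed in; nothing more can be done
None
```

I pressed the kickstand down with the shut fingertips until it snapped down. I then gripped the frame by its rubber grip, swung it upright along its 200 mm arc, and handed the job in at about 15.7 s while still holding it.

**Last checks**
- **Upright:** In the side view the near post is vertical, with its centre at about column 286.5 at both the top and bottom rows checked. That puts the lean within about 0.01 rad of upright.
- **Kickstand:** Its foot appeared where it should for fully down, within about 4 pixels, both just after the snap and again once the frame was upright.
- **Holding still:** Over the last second the measured tool position changed by less than 0.3 mm. The opening was about 24 mm on the 25 mm grip.
- **Forces:** The wrist force was about 8 N at hand-in. The highest reading, taken only at the end of each move, was about 12 N.
- **Other things on the bench:** The arm kept clear of them. The screwdriver, tape roll and dye bottle look unmoved in the last picture. The spool was not in that crop, so I did not recheck it at the end.

**Disagreement:** The hand sits about 2.5 mm along the grip from the model's middle point. This is harmless on a 96 mm grip.

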